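# Shut an iris throttle valve by its slim ring and lock it out

### The job

Shut the iris valve by turning the slim blue ring clockwise (seen from above) until you feel its stop, and nip it up against the stop to about 0.5 N m, never beyond 0.8, without touching the fixed grey ring under it or the fixed metal ring above it. Then lower the red lockout cover gently over the rings, centred and level on the valve's wide shoulder, and let go, leaving the small parts lying around where they are.

Things in the scene. Friction and masses are not known exactly. Their poses are not given: they have to be found in the camera images.
- valve: Iris throttle valve screwed to the bench, fixed. Origin: on its vertical axis, at the bench. From below: foot plate 100x90x8 mm; barrel with a brass port to either side along its y axis (60 mm from the axis, up to z = 37 mm); aluminium shoulder, radius 48 mm, top at z = 44 mm; then three rings on the axis: grey, blue, metal.
- lower_ring: Fixed grey ring with white scale strokes, radius 30 mm, z = 44 to 58 mm above the bench, part of the valve. Its own origin is the valve's origin. Must not be touched (touch above 3 N fails).
- ring: Slim blue knurled ring, 60 mm across, 12 mm high, 62 to 74 mm above the bench, 4 mm clear of the grey ring below. Origin: its centre, on the valve's axis, 68 mm up; white stroke toward its own -x. It only turns about the vertical; clockwise from above shuts. Friction holds it with 0.1 N m. After 0.2 to 1.3 rad (unseen, different each time) it meets the sprung stop described at stop_axis.
- upper_ring: Fixed aluminium ring with a round window, radius 21 mm, 76 to 86 mm above the bench, the top of the valve. Origin: the valve's origin. Its heading says nothing about the stop. It carries the hidden stop: the blue ring's force on it is the stop's moment divided by 16 mm. Must not be touched (above 3 N fails).
- cover: Loose red lockout cover, an upside-down cup, 80 to 170 g. Outer radius 43 mm, inner 38, inside height 48, top at 53 mm; on top a round knob, radius 13 mm, 58 to 82 mm above the rim, on a thinner neck. Origin: centre of the rim at its underside; z up. Fully on, the rim stands on the valve's shoulder 44 mm above the bench, hiding all three rings.
- gauge: Loose round pressure gauge lying face up, 88x63x24 mm, bystander; origin under its centre.
- plug: Loose brass pipe plug standing on its hex, 41x35x31 mm, bystander; origin under its centre.
- stop_axis (a point): Point on the axis, 68 mm above the bench. The hidden stop round it is a spring, 10 N m per rad of further turning. Ring friction (0.1 N m) adds to what you feel while turning; at rest after a small spring-back it may take off as much. Nipped up: at least 0.3 N m on the stop for 0.2 s; overtightened: above 0.8 N m on it. Let go, the ring springs back a little; friction keeps it resting on the stop.
Mind the look-alikes: they are no part of the job. Of the things that look like the cover, the larger one is meant.

How it is judged:
By the outcome, as a careful person would: the job done as asked, in the order asked, and still so for the second after the job is handed in, with the robot touching nothing.
It also fails if it takes over 70 s, if anything falls off the work surface, if the arm or the gripper's body presses on something with over 40 N, if the wrist force passes 120 N, or if a joint passes its speed limit or range.

### The arm

A 6-joint arm with a two-finger parallel gripper is mounted at the origin on a cart in front of the work surface, level with it; the furniture and walls round the work are solid. World frame = base frame: x ahead of the robot, y to its left, z up, the work surface at z = 0. Lengths are in mm, angles in rad, forces in N, time in s.
With the tool pointing down it reaches from about 275 to 1000 mm from the base axis. Payload 8.4 kg.
Tool frame: the origin (TCP) lies midway between the tips of the shut fingers; the grasp point (between the pads) lies 19 mm behind it; z points along the fingers, y is the direction in which the jaws open and shut (so a half turn about z gives the same grasp; the last joint's range is limited). The gripper opens to 85 mm and grips with 20 to 120 N. Pads are 22 mm wide; open, the fingers measure 114 mm over their backs; the gripper's body (76 mm by 85 mm) begins 54 mm behind the grasp point. The pads swing forward as they close: fully open they stand 13 mm farther back than shut.
Start: joints at [-1.257, 0.353, 1.633, -0, 1.155, -0.002], TCP at [194.109, -594.096, 231.281] pointing down, gripper open.
Joint ranges: [-2.63, 2.63], [-0.92, 2.1], [0.06, 2.66], [-1.3, 4.44], [0, 2.69], [-3.02, 3.02]. Speed limits (rad/s): [2.22, 2.22, 2.79, 3.14, 3.14, 3.14].

### API

Orientations are given as [roll, pitch, yaw] about the fixed x, y, z axes, in that order (R = Rz(yaw) Ry(pitch) Rx(roll)).
In Python, from rig import * gives the robot as it stands.
- The arm moves only by the tool play_rows, never from a script. Its argument "moves" is a list of rows, each a list of 3 entries, a list of its own where there are three numbers: the shift along the tool's x, y, z in m, then the turn, a rotation vector about the tool's x, y, z in rad, then the opening in per cent of the stroke, from 0 (shut) to 100 (fully open). In form: [[[x, y, z], [rx, ry, rz], fingers], ...]. A call has 1 to 20 rows; each row shifts and turns the commanded pose from where the row before left it, along the tool's axes as they then stand; what a row does not reach is not made up. A row lasts 1/10 s, in which the tool goes at most 50 mm and 8.59 degrees, less where a joint would pass 70% of its speed; a pose out of reach is approached as far as the arm can. A call is refused whole if a number of a shift passes 0.05 or a number of a turn 0.15, either way. A call with a gripper value outside its range is refused whole. The fingers move at their own pace and stop on an object; "squeeze" is the grip in N (left out, the last holds). Time passes only in rows, so rows that do not move let the fingers close. It gives the time, the measured TCP pose, the force and the opening at its end, in the units of the state.
- sense(): the state, without advancing time (a new reading comes with each control period).
- grab_frame(name): name is "scene" or "top" or "wrist"; returns a dict with "pixels" (480x640x3 uint8, red, green, blue), "intrinsics" (3x3 intrinsics, pixels), "R" (3x3) and "t" (3): a world point X has camera coordinates R X + t. Camera axes: x right, y down, z forward; pixel columns grow to the right and rows downward; lengths in mm; the calibration is good to about 2 mm. A picture is of the moment at which its call begins. There is no depth.
- sign_off(): hands the job in, once; it reports no verdict.
The state is a dict: "clock": time; "qpos": joint angles; "qvel": joint speeds; "joint_efforts": joint torques, N m; "eef_pos": TCP position; "tcp_rot": TCP orientation; "contact_force": force on the tool from outside, world axes, zero at the start; "wrist_torque": the same for the moment, N m; "opening": opening from 0.0 (shut) to 1.0 (fully open).
Only numpy, scipy, OpenCV 4.12 (cv2) and the standard library are available. Lean on these libraries where they do the work, as an engineer would, in place of code of your own. Each camera call takes 0.05 s, during which the arm holds its last target. There are 200 camera calls.

## Working session

There is one attempt and no reset: what is moved stays moved. The work goes in short steps, Python scripts to look and compute and a tool call to move; the robot and the scene stay as the last step left them, time stands still between calls to the robot, and variables do not carry over. Pictures are saved under pics/ and viewed, about 8 in all and at most 12, crops included, and the job is handed in when it is done.

Besides the shell and the picture viewer there is one more tool, called in YAML: its name, and indented under it one key for each argument. play_rows: Moves the arm, as the interface text tells. Its arguments: {"type":"object","properties":{"moves":{"type":"array"},"squeeze":{"type":"number"}},"required":["moves"]}

```bash
mkdir -p pics; ls
cat > h.py <<'E'
from rig import *
import numpy as np, cv2
def snap(n,f):
    d=grab_frame(n); np.savez('pics/'+f+'.npz',**{k:np.array(v) for k,v in d.items()})
    cv2.imwrite('pics/'+f+'.png',d['pixels'][:,:,::-1]); return d
def load(f): return dict(np.load('pics/'+f+'.npz'))
def pt(d,u,v,z):
    K=np.array(d['intrinsics']);R=np.array(d['R']);t=np.array(d['t']).ravel()
    c=-R.T@t; r=R.T@np.linalg.solve(K,[u,v,1]); return c+r*(z-c[2])/r[2]
def proj(d,X):
    X=np.atleast_2d(X);p=(d['R']@X.T).T+d['t'].ravel();p=(d['intrinsics']@p.T).T;return p[:,:2]/p[:,2:]
E
python3 - <<'E'
from h import *
print(sense())
for n in("scene","top"):
    d=snap(n,n+'0'); print(n,-np.array(d['R']).T@np.array(d['t']).ravel())
E
```

```text
pics
{'clock': 0.0, 'qpos': array([-1.25739728e+00,  3.53670181e-01,  1.63414348e+00, -2.66748561e-05,
        1.15517858e+00, -2.36977578e-03]), 'qvel': array([-2.18288310e-03, -1.28624086e-03,  6.68199317e-05, -1.04115885e-03,
       -1.85492963e-03, -1.19387829e-03]), 'joint_efforts': array([-7.87403078e-04, -6.05256701e+01, -3.42058110e+01,  9.77515924e-05,
        9.65032697e-03, -2.02309320e-05]), 'eef_pos': array([ 193.95541532, -593.64275513,  230.54391188]), 'tcp_rot': array([-3.14019301e+00,  2.10720666e-05,  3.15779623e-01]), 'contact_force': array([ 0.29700067, -0.29411538,  0.03685699]), 'wrist_torque': array([ 0.0556001 ,  0.04492889, -0.00889679]), 'opening': 1.0039552124856983}
scene [ -86.36306143 -519.63622238  622.55537241]
top [352.70632104 -67.14419416 898.02236992]
```

View pics/top0.png

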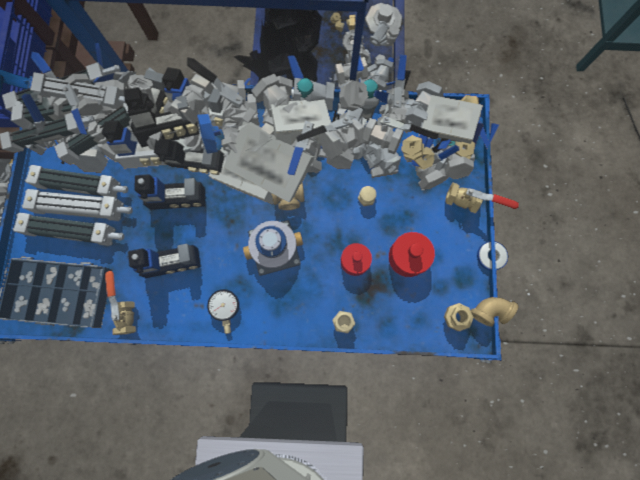

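View pics/scene0.png

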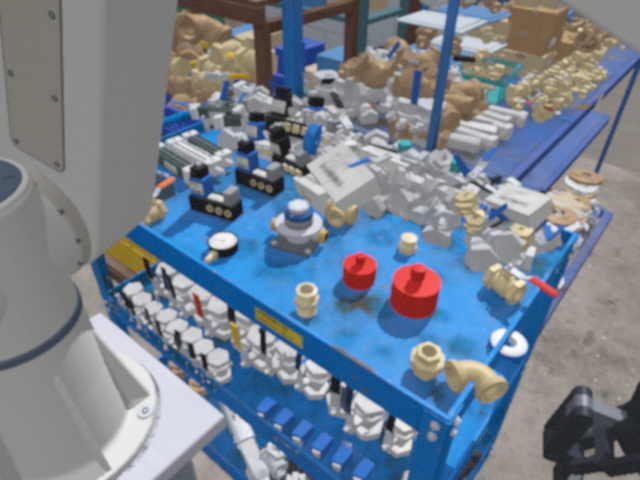

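Candidates: red covers at top (412,254), the larger and so the one meant, and (356,260), the look-alike. Only one valve, at (271,244). The gauge is at (222,305), and brass pieces are at (344,322) and (367,195). I'll check with a close crop.

Run:
```python
from h import *
d=load('top0'); im=d['pixels'][200:300,230:440,::-1]
cv2.imwrite('pics/c1.png',cv2.resize(im[:, :],None,fx=3.8,fy=3.8,interpolation=cv2.INTER_CUBIC))
print(d['R'],d['intrinsics'])
hsv=cv2.cvtColor(d['pixels'],cv2.COLOR_RGB2HSV)
m=((hsv[...,0]<8)|(hsv[...,0]>172))&(hsv[...,1]>170)&(hsv[...,2]>70)
n,l,s,c=cv2.connectedComponentsWithStats(m.astype(np.uint8))
for i in range(1,n):
    if s[i,4]>300:
        print(s[i],c[i],pt(d,*c[i],40))
for u,v,z in((270,239,86),(270,240,74),(344,322,30),(222,305,24),(367,195,30)): print(u,v,pt(d,u,v,z))
```

```text
[[ 0.04048674 -0.99916481  0.00552241]
 [-0.97622372 -0.04073388 -0.21290373]
 [ 0.21295087  0.00322868 -0.97705757]] [[435.06387133   0.         322.06928617]
 [  0.         435.06387133 239.71320524]
 [  0.           0.           1.        ]]
[ 391  233   43   41 1138] [412.3857645  251.28822496] [ 523.49592664 -246.5810136    40.        ]
[342 244  29  29 520] [355.90384615 257.        ] [ 507.14557629 -133.42298293   40.        ]
270 239 [526.93489929  34.94536624  86.        ]
270 240 [527.53029598  36.32329452  74.        ]
344 322 [ 378.61044955 -113.94997905   30.        ]
222 305 [402.14329282 129.18404272  24.        ]
367 195 [ 641.37449633 -154.2300373    30.        ]
```

View pics/c1.png

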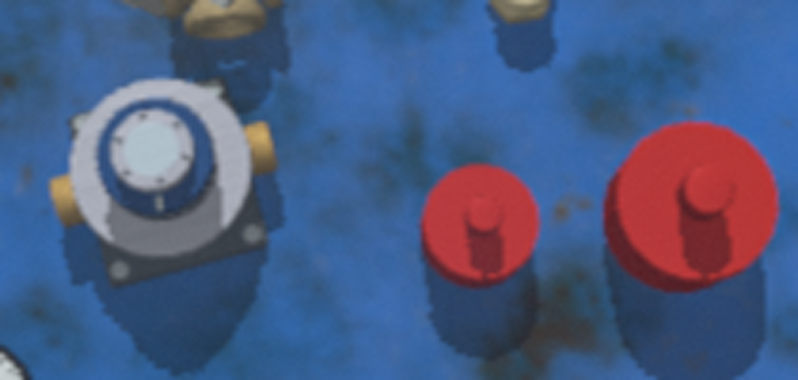

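Crop: the valve's metal ring centre is at crop (152,150) and its shoulder centre at about (159,167). The large cover's knob is at (707,188) and its top disc at (697,202). The small cover, disc at (482,222), is not the one.

Run:
```python
from h import *
d=load('top0')
for n,u,v,z in(('upper',152,150,86),('shoulder',159,167,44),('knob',707,188,82),('disc',697,202,53),('smalldisc',482,222,33),('portL',67,200,28),('portR',260,147,28)):
    print(n,pt(d,230+u/3.8-.4,200+v/3.8-.4,z))
d=load('scene0')
im=d['pixels'][190:320,260:450,::-1]
cv2.imwrite('pics/c2.png',cv2.resize(im,None,fx=4.2,fy=4.2,interpolation=cv2.INTER_CUBIC))
```

```text
upper [526.75928114  35.69853233  86.        ]
shoulder [526.75478272  36.72518765  44.        ]
knob [ 519.71101913 -244.06531642   82.        ]
disc [ 518.00044615 -245.10789952   53.        ]
smalldisc [ 506.3607938  -135.09914955   33.        ]
portL [509.97601267  86.61705059  28.        ]
portR [543.26804423 -14.95027166  28.        ]
```

View pics/c2.png

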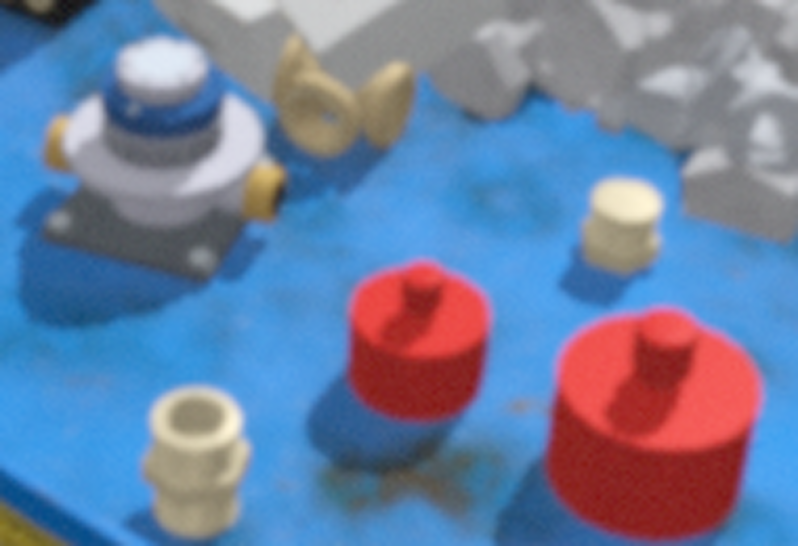

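```bash
cat >> h.py <<'E'
def plan(p0,s0,p1,s1,N):
    "constant row (shift, rz, in tool axes) repeated N times from p0,yaw s0 to p1,yaw s1, tool down"
    a=(s0-s1)/N; S=np.zeros((2,2))
    for k in range(N):
        s=s0-k*a; S+=np.array([[np.cos(s),np.sin(s)],[np.sin(s),-np.cos(s)]])
    d=np.subtract(p1,p0); xy=np.linalg.solve(S,d[:2])
    return np.round([xy[0]/1e3,xy[1]/1e3,-d[2]/N/1e3],5),round(a,4)
E
python3 - <<'E'
from h import *
d=load('scene0')
for n,u,v,z in(('upper',162,60,86),('knob',667,328,82),('disc',660,378,53)):
    print(n,pt(d,260+u/4.2-.4,190+v/4.2-.4,z))
print(plan([194.109,-594.096,231.281],.316,[410,10,160],1.596,20))
E
```

```text
upper [530.37407457  38.28945858  86.        ]
knob [ 518.9423336  -244.90825613   82.        ]
disc [ 521.49688402 -244.46747426   53.        ]
(array([ 0.0328 , -0.01027,  0.00356]), -0.064)
```

play_rows:
  moves:
    - [[0.0328, -0.0103, 0.0036], [0, 0, -0.064], 71]
    - [[0.0328, -0.0103, 0.0036], [0, 0, -0.064], 71]
    - [[0.0328, -0.0103, 0.0036], [0, 0, -0.064], 71]
    - [[0.0328, -0.0103, 0.0036], [0, 0, -0.064], 71]
    - [[0.0328, -0.0103, 0.0036], [0, 0, -0.064], 71]
    - [[0.0328, -0.0103, 0.0036], [0, 0, -0.064], 71]
    - [[0.0328, -0.0103, 0.0036], [0, 0, -0.064], 71]
    - [[0.0328, -0.0103, 0.0036], [0, 0, -0.064], 71]
    - [[0.0328, -0.0103, 0.0036], [0, 0, -0.064], 71]
    - [[0.0328, -0.0103, 0.0036], [0, 0, -0.064], 71]
    - [[0.0328, -0.0103, 0.0036], [0, 0, -0.064], 71]
    - [[0.0328, -0.0103, 0.0036], [0, 0, -0.064], 71]
    - [[0.0328, -0.0103, 0.0036], [0, 0, -0.064], 71]
    - [[0.0328, -0.0103, 0.0036], [0, 0, -0.064], 71]
    - [[0.0328, -0.0103, 0.0036], [0, 0, -0.064], 71]
    - [[0.0328, -0.0103, 0.0036], [0, 0, -0.064], 71]
    - [[0.0328, -0.0103, 0.0036], [0, 0, -0.064], 71]
    - [[0.0328, -0.0103, 0.0036], [0, 0, -0.064], 71]
    - [[0.0328, -0.0103, 0.0036], [0, 0, -0.064], 71]
    - [[0.0328, -0.0103, 0.0036], [0, 0, -0.064], 71]

```text
clock: 2.1
eef_pos: [409.4, 11.6, 159.1]
tcp_rot: [3.142, -0.0, 1.598]
contact_force: [0.2, -0.1, 0.2]
opening: 0.71
```

play_rows:
  moves:
    - [[0, 0, 0.025], [0, 0, 0], 71]
    - [[0, 0, 0.03], [0, 0, 0], 71]
    - [[0, 0, 0.03], [0, 0, 0], 71]
    - [[0, 0, 0.03], [0, 0, 0], 71]
    - [[0, 0, 0.025], [0, 0, 0], 71]
    - [[0, 0, 0.01], [0, 0, 0], 71]
    - [[0, 0, 0.006], [0, 0, 0], 71]
    - [[0, 0, 0], [0, 0, 0], 71]
    - [[0, 0, 0], [0, 0, 0], 71]

```text
clock: 3.0
eef_pos: [410.4, 10.3, 4.0]
tcp_rot: [3.14, -0.0, 1.596]
contact_force: [-0.2, 0.1, -0.4]
opening: 0.711
```

play_rows:
  moves:
    - [[0, 0, 0.001], [0, 0, 0], 71]
    - [[0, 0, 0.001], [0, 0, 0], 71]
    - [[0, 0, 0.001], [0, 0, 0], 71]
    - [[0, 0, 0], [0, 0, 0], 71]

```text
clock: 3.4
eef_pos: [409.8, 10.3, 0.4]
tcp_rot: [3.141, 0.0, 1.596]
contact_force: [0.6, 0.5, 0.4]
opening: 0.708
```

play_rows:
  moves:
    - [[0, 0, 0.001], [0, 0, 0], 71]
    - [[0, 0, 0.001], [0, 0, 0], 71]
    - [[0, 0, 0], [0, 0, 0], 71]

```text
clock: 3.7
eef_pos: [409.7, 10.3, -1.9]
tcp_rot: [-3.141, -0.0, 1.596]
contact_force: [1.1, 0.6, 0.2]
opening: 0.71
```

play_rows:
  moves:
    - [[0, 0, 0.001], [0, 0, 0], 71]
    - [[0, 0, 0.001], [0, 0, 0], 71]
    - [[0, 0, 0], [0, 0, 0], 71]

```text
clock: 4.0
eef_pos: [409.6, 10.3, -3.9]
tcp_rot: [-3.141, 0.0, 1.596]
contact_force: [0.3, -0.1, -0.4]
opening: 0.71
```

play_rows:
  moves:
    - [[0, 0, 0.0005], [0, 0, 0], 71]
    - [[0, 0, 0.0005], [0, 0, 0], 71]
    - [[0, 0, 0], [0, 0, 0], 71]

```text
clock: 4.3
eef_pos: [409.7, 10.3, -4.8]
tcp_rot: [-3.141, -0.0, 1.596]
contact_force: [-0.4, -0.5, 0.2]
opening: 0.708
```

play_rows:
  moves:
    - [[0, 0, 0.0005], [0, 0, 0], 71]
    - [[0, 0, 0.0005], [0, 0, 0], 71]
    - [[0, 0, 0], [0, 0, 0], 71]

```text
clock: 4.6
eef_pos: [409.8, 10.3, -5.2]
tcp_rot: [3.141, -0.0, 1.596]
contact_force: [-2.0, 0.1, 12.3]
opening: 0.71
```

Run:
```python
from h import *
print(plan([409.8,10.3,54.8],1.596,[527.5,36.5,180],2.196,10))
```

```text
(array([-0.00093,  0.0122 , -0.01252]), -0.06)
```

play_rows:
  moves:
    - [[0, 0, -0.02], [0, 0, 0], 71]
    - [[0, 0, -0.04], [0, 0, 0], 85]
    - [[-0.0009, 0.0122, -0.0125], [0, 0, -0.06], 85]
    - [[-0.0009, 0.0122, -0.0125], [0, 0, -0.06], 85]
    - [[-0.0009, 0.0122, -0.0125], [0, 0, -0.06], 85]
    - [[-0.0009, 0.0122, -0.0125], [0, 0, -0.06], 85]
    - [[-0.0009, 0.0122, -0.0125], [0, 0, -0.06], 85]
    - [[-0.0009, 0.0122, -0.0125], [0, 0, -0.06], 85]
    - [[-0.0009, 0.0122, -0.0125], [0, 0, -0.06], 85]
    - [[-0.0009, 0.0122, -0.0125], [0, 0, -0.06], 85]
    - [[-0.0009, 0.0122, -0.0125], [0, 0, -0.06], 85]
    - [[-0.0009, 0.0122, -0.0125], [0, 0, -0.06], 85]
    - [[0, 0, 0], [0, 0, 0], 85]
    - [[0, 0, 0], [0, 0, 0], 85]

```text
clock: 6.0
eef_pos: [526.8, 36.7, 178.8]
tcp_rot: [-3.141, -0.0, 2.194]
contact_force: [-0.1, 0.2, -0.0]
opening: 0.848
```

Run:
```python
from h import *
s=sense(); print(s['eef_pos'],s['tcp_rot'],s['qpos'],s['wrist_torque'])
d=snap('wrist','w1'); print(-d['R'].T@d['t'].ravel(), proj(d,[[527.5,36.5,86],[527.5,36.5,74],[527.5,36.5,44]]))
cv2.imwrite('pics/w1b.png',cv2.resize(d['pixels'][:,:,::-1],(800,600)))
```

```text
[526.79564775  36.67623084 178.80420022] [-3.14105516e+00 -2.37881940e-04  2.19440068e+00] [ 6.67219819e-02  2.63317312e-01  1.89061158e+00 -9.83765400e-05
  9.88245776e-01 -5.56828285e-01] [-0.02819059  0.05052519 -0.02286046]
[483.38627751  94.79649148 322.2442794 ] [[316.37463239 239.12304361]
 [316.26902511 234.37802761]
 [316.0419689  224.1762182 ]]
```

View pics/w1b.png

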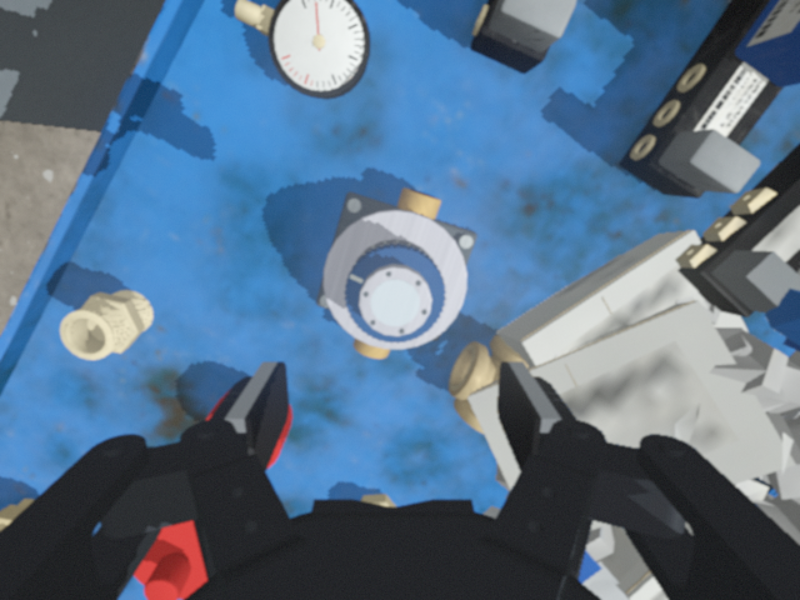

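The wrist view has the metal ring at (396,300) and the shoulder centre at (396,280) in the enlarged picture. Both agree with the predicted valve axis (527.5, 36.5) to about 1 mm. I'm descending now.

play_rows:
  moves:
    - [[-0.0005, 0.0005, 0.02], [0, 0, 0], 85]
    - [[0, 0, 0.03], [0, 0, 0], 85]
    - [[0, 0, 0.03], [0, 0, 0], 85]
    - [[0, 0, 0.02], [0, 0, 0], 85]
    - [[0, 0, 0.01], [0, 0, 0], 85]
    - [[0, 0, 0.005], [0, 0, 0], 85]
    - [[0, 0, 0.005], [0, 0, 0], 85]
    - [[0, 0, 0], [0, 0, 0], 85]
    - [[0, 0, 0], [0, 0, 0], 85]
  squeeze: 30

```text
clock: 6.95
eef_pos: [528.5, 36.7, 59.9]
tcp_rot: [3.141, 0.001, 2.196]
contact_force: [0.2, -1.1, -0.5]
opening: 0.85
```

```bash
cat > s.py <<'E'
from h import *
P=[sense()]; s=P[0]
print(s['eef_pos'].round(2),s['tcp_rot'].round(4),'F',s['contact_force'].round(2),'M',s['wrist_torque'].round(3),'q6',s['qpos'][5].round(4),'tau6',s['joint_efforts'][5].round(3),'o',round(s['opening'],3))
E
python3 s.py
```

```text
[528.48  36.65  59.93] [3.1407e+00 5.0000e-04 2.1957e+00] F [ 0.2  -1.05 -0.55] M [-0.01  -0.01   0.007] q6 -0.5585 tau6 0.003 o 0.85
```

play_rows:
  moves:
    - [[0, 0, 0.002], [0, 0, 0], 80]
    - [[0, 0, 0.0012], [0, 0, 0], 76]
    - [[0, 0, 0], [0, 0, 0], 74]
    - [[0, 0, 0], [0, 0, 0], 73]
    - [[0, 0, 0], [0, 0, 0], 72]

```text
clock: 7.45
eef_pos: [528.1, 36.7, 56.1]
tcp_rot: [3.142, 0.0, 2.196]
contact_force: [-0.5, 0.2, -0.1]
opening: 0.717
```

```bash
python3 s.py
```

```text
[528.05  36.65  56.13] [3.1416 0.     2.1957] F [-0.5   0.25 -0.13] M [-0.025 -0.021  0.014] q6 -0.5585 tau6 0.0 o 0.717
```

play_rows:
  moves:
    - [[0, 0, -0.0003], [0, 0, 0], 69]
    - [[0, 0, 0], [0, 0, 0], 60]
    - [[0, 0, 0], [0, 0, 0], 60]
    - [[0, 0, 0], [0, 0, 0], 60]

```text
clock: 7.85
eef_pos: [528.3, 36.8, 56.6]
tcp_rot: [3.141, 0.0, 2.196]
contact_force: [-0.1, 2.9, 2.0]
opening: 0.686
```

```bash
python3 s.py
```

```text
[528.32  36.77  56.55] [3.1411e+00 2.0000e-04 2.1957e+00] F [-0.06  2.89  2.04] M [ 0.394 -0.134  0.014] q6 -0.5586 tau6 0.022 o 0.686
```

play_rows:
  moves:
    - [[0, 0, 0], [0, 0, 0.03], 60]
    - [[0, 0, 0], [0, 0, 0.03], 60]
    - [[0, 0, 0], [0, 0, 0.03], 60]
    - [[0, 0, 0], [0, 0, 0], 60]
    - [[0, 0, 0], [0, 0, 0], 60]

```text
clock: 8.35
eef_pos: [528.4, 36.8, 56.6]
tcp_rot: [3.141, 0.0, 2.106]
contact_force: [1.1, 3.9, 2.7]
opening: 0.691
```

```bash
python3 s.py; python3 s.py
```

```text
[528.43  36.84  56.56] [3.1408e+00 1.0000e-04 2.1064e+00] F [1.1  3.93 2.75] M [ 0.587 -0.302 -0.081] q6 -0.4693 tau6 -0.032 o 0.691
[528.43  36.84  56.56] [3.1408e+00 1.0000e-04 2.1064e+00] F [1.1  3.93 2.75] M [ 0.587 -0.302 -0.081] q6 -0.4693 tau6 -0.032 o 0.691
```

play_rows:
  moves:
    - [[0, 0, 0], [0, 0, 0.03], 60]
    - [[0, 0, 0], [0, 0, 0.03], 60]
    - [[0, 0, 0], [0, 0, 0.03], 60]

```text
clock: 8.65
eef_pos: [528.5, 36.9, 56.5]
tcp_rot: [3.141, 0.0, 2.016]
contact_force: [2.0, 3.9, 2.5]
opening: 0.685
```

```bash
python3 s.py
python3 - <<'E'
from h import *
d=snap('scene','s2'); c=proj(d,[[527.5,36.5,68]])[0].astype(int); print(c)
a=d['pixels'][c[1]-45:c[1]+45,c[0]-55:c[0]+55,::-1]
w=grab_frame('wrist')['pixels'][230:430,160:500,::-1]
a=cv2.resize(a,(400,327),interpolation=cv2.INTER_CUBIC)
b=load('scene0')['pixels'][c[1]-45:c[1]+45,c[0]-55:c[0]+55,::-1]; b=cv2.resize(b,(400,327),interpolation=cv2.INTER_CUBIC)
w=cv2.resize(w,(460,271))
o=np.zeros((600,800,3),np.uint8); o[:327,:400]=a;o[:327,400:]=b;o[327:598,:460]=w
cv2.imwrite('pics/s2c.png',o)
E
```

```text
[528.52  36.9   56.55] [3.1406e+00 1.0000e-04 2.0155e+00] F [2.01 3.87 2.51] M [ 0.693 -0.322  0.138] q6 -0.3783 tau6 -0.387 o 0.685
[298 212]
```

View pics/s2c.png

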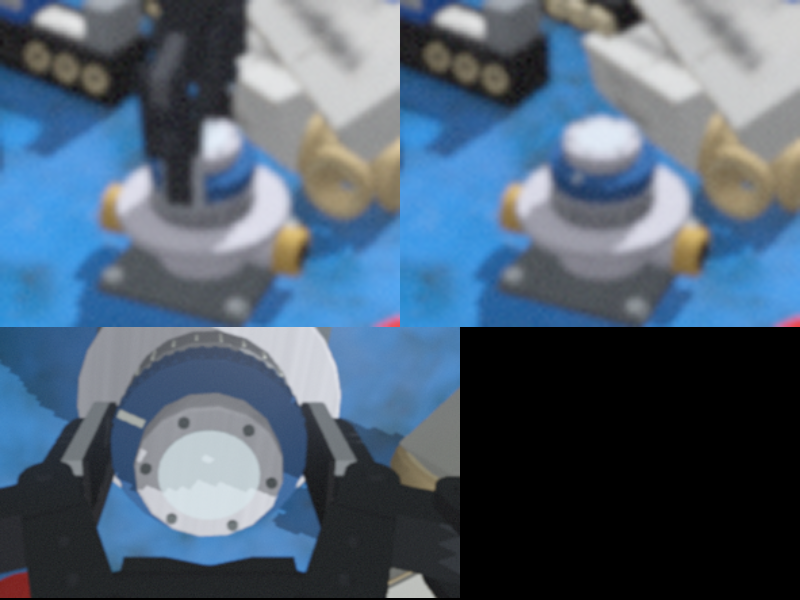

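Composite: in the wrist inset the white stroke, at (130,418), still lies at the same angle to the jaws as before the turn, so there is no slip. The fingertips clear the grey ring. From here I turn in steps that stay safe even if the stop comes at once (0.06 rad is at most 0.6 N m).

play_rows:
  moves:
    - [[0, 0, 0], [0, 0, 0.03], 60]
    - [[0, 0, 0], [0, 0, 0.03], 60]

```text
clock: 8.95
eef_pos: [528.6, 36.9, 56.6]
tcp_rot: [3.14, 0.0, 1.956]
contact_force: [2.3, 4.9, 1.6]
opening: 0.685
```

```bash
python3 s.py
```

```text
[528.61  36.92  56.58] [3.1404e+00 1.0000e-04 1.9562e+00] F [2.27 4.91 1.63] M [ 0.838 -0.477  0.083] q6 -0.319 tau6 -0.417 o 0.685
```

play_rows:
  moves:
    - [[0, 0, 0], [0, 0, 0.03], 60]
    - [[0, 0, 0], [0, 0, 0.03], 60]

```text
clock: 9.15
eef_pos: [528.7, 36.9, 56.6]
tcp_rot: [3.14, 0.0, 1.896]
contact_force: [2.8, 4.6, 1.4]
opening: 0.688
```

```bash
python3 s.py
```

```text
[528.67  36.93  56.58] [3.1403 0.     1.8961] F [2.84 4.61 1.38] M [ 0.884 -0.505  0.113] q6 -0.259 tau6 -0.384 o 0.688
```

play_rows:
  moves:
    - [[0, 0, 0], [0, 0, 0.03], 60]
    - [[0, 0, 0], [0, 0, 0.03], 60]

```text
clock: 9.35
eef_pos: [528.8, 37.0, 56.6]
tcp_rot: [3.14, -0.0, 1.836]
contact_force: [2.9, 4.8, 1.1]
opening: 0.69
```

```bash
python3 s.py
```

```text
[528.79  36.96  56.58] [ 3.1401 -0.      1.8361] F [2.93 4.85 1.12] M [ 0.824 -0.558  0.09 ] q6 -0.199 tau6 -0.383 o 0.69
```

play_rows:
  moves:
    - [[0, 0, 0], [0, 0, 0.03], 60]
    - [[0, 0, 0], [0, 0, 0.03], 60]

```text
clock: 9.55
eef_pos: [528.9, 37.0, 56.6]
tcp_rot: [3.14, -0.0, 1.776]
contact_force: [4.0, 4.9, 0.9]
opening: 0.687
```

```bash
python3 s.py
```

```text
[528.86  36.99  56.56] [ 3.1399e+00 -1.0000e-04  1.7762e+00] F [3.96 4.9  0.94] M [ 0.872 -0.604  0.127] q6 -0.139 tau6 -0.383 o 0.687
```

play_rows:
  moves:
    - [[0, 0, 0], [0, 0, 0.03], 60]
    - [[0, 0, 0], [0, 0, 0.03], 60]

```text
clock: 9.75
eef_pos: [528.9, 37.0, 56.6]
tcp_rot: [3.14, -0.0, 1.716]
contact_force: [4.1, 5.1, 0.7]
opening: 0.686
```

```bash
python3 s.py
```

```text
[528.9   36.97  56.56] [ 3.1399e+00 -2.0000e-04  1.7161e+00] F [4.14 5.12 0.72] M [ 0.88  -0.619  0.092] q6 -0.079 tau6 -0.383 o 0.686
```

play_rows:
  moves:
    - [[0, 0, 0], [0, 0, 0.03], 60]
    - [[0, 0, 0], [0, 0, 0.03], 60]

```text
clock: 9.95
eef_pos: [529.0, 37.0, 56.6]
tcp_rot: [3.14, -0.0, 1.656]
contact_force: [3.5, 5.2, 0.1]
opening: 0.686
```

```bash
python3 s.py
```

```text
[529.02  37.    56.57] [ 3.1397e+00 -3.0000e-04  1.6561e+00] F [3.47 5.19 0.14] M [ 0.882 -0.641  0.091] q6 -0.019 tau6 -0.383 o 0.686
```

play_rows:
  moves:
    - [[0, 0, 0], [0, 0, 0.03], 60]
    - [[0, 0, 0], [0, 0, 0.03], 60]

```text
clock: 10.15
eef_pos: [529.1, 37.0, 56.6]
tcp_rot: [3.14, -0.0, 1.596]
contact_force: [3.0, 5.0, -0.7]
opening: 0.684
```

```bash
python3 s.py
```

```text
[529.11  37.01  56.58] [ 3.1395e+00 -5.0000e-04  1.5961e+00] F [ 3.05  4.99 -0.65] M [ 0.902 -0.749  0.125] q6 0.041 tau6 -0.383 o 0.684
```

play_rows:
  moves:
    - [[0, 0, 0], [0, 0, 0.03], 60]
    - [[0, 0, 0], [0, 0, 0.03], 60]

```text
clock: 10.35
eef_pos: [529.2, 37.0, 56.6]
tcp_rot: [3.139, -0.001, 1.536]
contact_force: [4.6, 5.1, -0.7]
opening: 0.688
```

```bash
python3 s.py
```

```text
[529.2  37.   56.6] [ 3.1394e+00 -6.0000e-04  1.5361e+00] F [ 4.64  5.09 -0.72] M [ 0.834 -0.743  0.201] q6 0.101 tau6 -0.383 o 0.688
```

play_rows:
  moves:
    - [[0, 0, 0], [0, 0, 0.02], 60]

```text
clock: 10.45
eef_pos: [529.2, 37.0, 56.6]
tcp_rot: [3.139, -0.001, 1.516]
contact_force: [4.4, 6.2, -2.0]
opening: 0.688
```

```bash
python3 s.py
```

```text
[529.23  37.01  56.58] [ 3.1393e+00 -6.0000e-04  1.5163e+00] F [ 4.43  6.15 -2.03] M [ 0.898 -0.754  0.18 ] q6 0.1209 tau6 -0.093 o 0.688
```

play_rows:
  moves:
    - [[0, 0, 0], [0, 0, 0.03], 60]

```text
clock: 10.55
eef_pos: [529.3, 37.0, 56.6]
tcp_rot: [3.139, -0.001, 1.487]
contact_force: [4.0, 5.3, -0.8]
opening: 0.69
```

```bash
python3 s.py
```

```text
[529.29  37.02  56.61] [ 3.1392e+00 -7.0000e-04  1.4865e+00] F [ 4.02  5.32 -0.83] M [ 0.9   -0.822  0.082] q6 0.1507 tau6 -0.499 o 0.69
```

play_rows:
  moves:
    - [[0, 0, 0], [0, 0, 0.03], 60]
    - [[0, 0, 0], [0, 0, 0.03], 60]

```text
clock: 10.75
eef_pos: [529.3, 37.0, 56.6]
tcp_rot: [3.139, -0.001, 1.426]
contact_force: [4.8, 5.3, -2.2]
opening: 0.687
```

```bash
python3 s.py
```

```text
[529.34  36.99  56.61] [ 3.1391e+00 -8.0000e-04  1.4262e+00] F [ 4.81  5.28 -2.17] M [ 0.836 -0.848  0.104] q6 0.211 tau6 -0.384 o 0.687
```

play_rows:
  moves:
    - [[0, 0, 0], [0, 0, 0.03], 60]
    - [[0, 0, 0], [0, 0, 0.03], 60]

```text
clock: 10.95
eef_pos: [529.4, 37.0, 56.6]
tcp_rot: [3.139, -0.001, 1.366]
contact_force: [5.3, 5.3, -1.2]
opening: 0.685
```

```bash
python3 s.py
```

```text
[529.45  37.    56.61] [ 3.1390e+00 -1.0000e-03  1.3662e+00] F [ 5.25  5.31 -1.19] M [ 0.856 -0.901  0.156] q6 0.271 tau6 -0.384 o 0.685
```

play_rows:
  moves:
    - [[0, 0, 0], [0, 0, 0.03], 60]
    - [[0, 0, 0], [0, 0, 0.02], 60]

```text
clock: 11.15
eef_pos: [529.5, 37.0, 56.6]
tcp_rot: [3.139, -0.001, 1.316]
contact_force: [6.0, 4.9, -1.8]
opening: 0.687
```

```bash
python3 s.py
python3 - <<'E'
from h import *
w=snap('wrist','w3')['pixels'][230:430,160:500,::-1]
cv2.imwrite('pics/w3c.png',cv2.resize(w,(460,271)))
E
```

```text
[529.54  36.97  56.63] [ 3.1389e+00 -1.2000e-03  1.3162e+00] F [ 6.03  4.91 -1.78] M [ 0.785 -0.907  0.086] q6 0.321 tau6 -0.093 o 0.687
```

View pics/w3c.png

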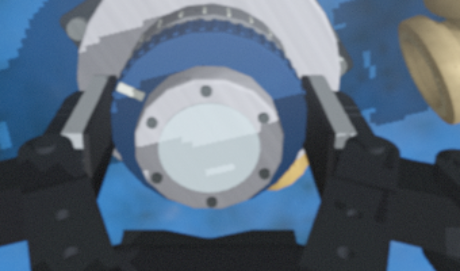

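The stroke, at (130,91), hasn't moved relative to the jaws, so the ring turns with the gripper. Continuing.

play_rows:
  moves:
    - [[0, 0, 0], [0, 0, 0.03], 60]
    - [[0, 0, 0], [0, 0, 0.03], 60]

```text
clock: 11.4
eef_pos: [529.6, 36.9, 56.6]
tcp_rot: [3.139, -0.001, 1.256]
contact_force: [5.1, 4.3, -2.0]
opening: 0.687
```

```bash
python3 s.py
```

```text
[529.58  36.94  56.62] [ 3.1389e+00 -1.3000e-03  1.2562e+00] F [ 5.06  4.28 -1.98] M [ 0.823 -0.968  0.096] q6 0.381 tau6 -0.414 o 0.687
```

play_rows:
  moves:
    - [[0, 0, 0], [0, 0, 0.03], 60]
    - [[0, 0, 0], [0, 0, 0.03], 60]

```text
clock: 11.6
eef_pos: [529.7, 36.9, 56.6]
tcp_rot: [3.139, -0.002, 1.196]
contact_force: [6.4, 4.9, -2.9]
opening: 0.687
```

```bash
python3 s.py
```

```text
[529.69  36.93  56.63] [ 3.1388e+00 -1.5000e-03  1.1962e+00] F [ 6.45  4.93 -2.85] M [ 0.704 -1.021  0.123] q6 0.4411 tau6 -0.384 o 0.687
```

play_rows:
  moves:
    - [[0, 0, 0], [0, 0, 0.03], 60]
    - [[0, 0, 0], [0, 0, 0.03], 60]

```text
clock: 11.8
eef_pos: [529.7, 36.9, 56.6]
tcp_rot: [3.139, -0.002, 1.136]
contact_force: [6.3, 4.3, -1.8]
opening: 0.684
```

```bash
python3 s.py
```

```text
[529.73  36.87  56.62] [ 3.1388e+00 -1.7000e-03  1.1363e+00] F [ 6.34  4.33 -1.78] M [ 0.682 -1.052  0.199] q6 0.501 tau6 -0.338 o 0.684
```

play_rows:
  moves:
    - [[0, 0, 0], [0, 0, 0.02], 60]

```text
clock: 11.9
eef_pos: [529.8, 36.9, 56.6]
tcp_rot: [3.139, -0.002, 1.117]
contact_force: [6.4, 3.4, -3.2]
opening: 0.69
```

```bash
python3 s.py
```

```text
[529.77  36.87  56.62] [ 3.1387e+00 -1.7000e-03  1.1165e+00] F [ 6.39  3.36 -3.22] M [ 0.734 -1.088  0.21 ] q6 0.5209 tau6 -0.007 o 0.69
```

play_rows:
  moves:
    - [[0, 0, 0], [0, 0, 0.02], 60]

```text
clock: 12.0
eef_pos: [529.8, 36.8, 56.6]
tcp_rot: [3.139, -0.002, 1.097]
contact_force: [6.1, 4.3, -2.6]
opening: 0.687
```

```bash
python3 s.py
```

```text
[529.8   36.85  56.62] [ 3.1387e+00 -1.7000e-03  1.0969e+00] F [ 6.11  4.26 -2.61] M [ 0.732 -1.074  0.27 ] q6 0.5405 tau6 -0.079 o 0.687
```

play_rows:
  moves:
    - [[0, 0, 0], [0, 0, 0.02], 60]

```text
clock: 12.1
eef_pos: [529.8, 36.8, 56.6]
tcp_rot: [3.139, -0.002, 1.077]
contact_force: [6.7, 3.1, -3.1]
opening: 0.688
```

```bash
python3 s.py
```

```text
[529.79  36.81  56.61] [ 3.1387e+00 -1.7000e-03  1.0770e+00] F [ 6.67  3.11 -3.06] M [ 0.672 -1.027  0.293] q6 0.5604 tau6 -0.043 o 0.688
```

play_rows:
  moves:
    - [[0, 0, 0], [0, 0, 0.02], 60]

```text
clock: 12.2
eef_pos: [529.8, 36.8, 56.6]
tcp_rot: [3.139, -0.002, 1.057]
contact_force: [6.1, 4.0, -3.4]
opening: 0.685
```

```bash
python3 s.py
```

```text
[529.8   36.82  56.64] [ 3.1387e+00 -1.8000e-03  1.0571e+00] F [ 6.09  4.02 -3.37] M [ 0.628 -1.046  0.315] q6 0.5804 tau6 0.008 o 0.685
```

Torque rises more slowly than the spring would, so the pads are creeping. I'll grip harder and continue in small steps.

play_rows:
  moves:
    - [[0, 0, 0], [0, 0, 0], 55]
    - [[0, 0, 0], [0, 0, 0], 55]
    - [[0, 0, 0], [0, 0, 0.01], 55]
  squeeze: 60

```text
clock: 12.5
eef_pos: [529.8, 36.8, 56.9]
tcp_rot: [3.139, -0.002, 1.048]
contact_force: [6.0, 4.1, 0.4]
opening: 0.676
```

```bash
python3 s.py
```

```text
[529.82  36.8   56.9 ] [ 3.1387e+00 -1.8000e-03  1.0479e+00] F [5.99 4.13 0.41] M [ 0.609 -0.882  0.394] q6 0.5896 tau6 0.084 o 0.676
```

play_rows:
  moves:
    - [[0, 0, 0], [0, 0, 0.01], 55]

```text
clock: 12.6
eef_pos: [529.8, 36.8, 56.9]
tcp_rot: [3.139, -0.002, 1.038]
contact_force: [5.1, 4.1, 0.8]
opening: 0.674
```

```bash
python3 s.py
```

```text
[529.83  36.8   56.9 ] [ 3.1386e+00 -1.9000e-03  1.0377e+00] F [5.07 4.14 0.83] M [ 0.62  -0.884  0.361] q6 0.5998 tau6 0.21 o 0.674
```

play_rows:
  moves:
    - [[0, 0, 0], [0, 0, 0.01], 55]

```text
clock: 12.7
eef_pos: [529.8, 36.8, 56.9]
tcp_rot: [3.139, -0.002, 1.028]
contact_force: [5.1, 3.2, 1.2]
opening: 0.678
```

```bash
python3 s.py
```

```text
[529.83  36.79  56.87] [ 3.1387e+00 -1.8000e-03  1.0278e+00] F [5.13 3.22 1.24] M [ 0.606 -0.85   0.442] q6 0.6098 tau6 0.247 o 0.678
```

play_rows:
  moves:
    - [[0, 0, 0], [0, 0, 0.01], 55]

```text
clock: 12.8
eef_pos: [529.8, 36.8, 56.9]
tcp_rot: [3.139, -0.002, 1.018]
contact_force: [5.3, 3.2, 0.3]
opening: 0.674
```

```bash
python3 s.py
```

```text
[529.83  36.78  56.88] [ 3.1387e+00 -1.8000e-03  1.0178e+00] F [5.29 3.16 0.26] M [ 0.521 -0.815  0.479] q6 0.6198 tau6 0.275 o 0.674
```

play_rows:
  moves:
    - [[0, 0, 0], [0, 0, 0.005], 55]

```text
clock: 12.9
eef_pos: [529.8, 36.7, 56.9]
tcp_rot: [3.139, -0.002, 1.013]
contact_force: [5.2, 3.4, 1.0]
opening: 0.676
```

```bash
python3 s.py
```

```text
[529.81  36.75  56.89] [ 3.1387e+00 -1.8000e-03  1.0129e+00] F [5.22 3.37 0.99] M [ 0.539 -0.881  0.465] q6 0.6247 tau6 0.432 o 0.676
```

play_rows:
  moves:
    - [[0, 0, 0], [0, 0, 0.01], 55]

```text
clock: 13.0
eef_pos: [529.9, 36.8, 56.9]
tcp_rot: [3.139, -0.002, 1.003]
contact_force: [5.3, 3.4, 0.7]
opening: 0.672
```

```bash
python3 s.py
```

```text
[529.86  36.76  56.89] [ 3.1386e+00 -1.8000e-03  1.0032e+00] F [5.33 3.4  0.72] M [ 0.518 -0.89   0.5  ] q6 0.6346 tau6 0.258 o 0.672
```

play_rows:
  moves:
    - [[0, 0, 0], [0, 0, 0.01], 55]

```text
clock: 13.1
eef_pos: [529.8, 36.7, 56.9]
tcp_rot: [3.139, -0.002, 0.993]
contact_force: [5.4, 2.6, 1.6]
opening: 0.674
```

```bash
python3 s.py
```

```text
[529.84  36.74  56.88] [ 3.1386e+00 -1.9000e-03  9.9300e-01] F [5.44 2.65 1.55] M [ 0.536 -0.927  0.504] q6 0.6447 tau6 0.34 o 0.674
```

play_rows:
  moves:
    - [[0, 0, 0], [0, 0, 0], 55]
    - [[0, 0, 0], [0, 0, 0.01], 55]
    - [[0, 0, 0], [0, 0, 0], 55]
  squeeze: 80

```text
clock: 13.4
eef_pos: [529.9, 36.7, 57.1]
tcp_rot: [3.139, -0.002, 0.983]
contact_force: [4.9, 3.4, 2.8]
opening: 0.666
```

```bash
python3 s.py
```

```text
[529.85  36.73  57.07] [ 3.1387e+00 -1.9000e-03  9.8290e-01] F [4.86 3.41 2.82] M [ 0.485 -0.772  0.3  ] q6 0.6547 tau6 0.433 o 0.666
```

play_rows:
  moves:
    - [[0, 0, 0], [0, 0, 0.005], 55]
    - [[0, 0, 0], [0, 0, 0], 55]

```text
clock: 13.6
eef_pos: [529.9, 36.7, 57.1]
tcp_rot: [3.139, -0.002, 0.978]
contact_force: [4.4, 3.5, 3.3]
opening: 0.671
```

```bash
python3 s.py
```

```text
[529.89  36.74  57.09] [ 3.1386e+00 -2.0000e-03  9.7830e-01] F [4.35 3.47 3.27] M [ 0.497 -0.743  0.436] q6 0.6594 tau6 0.472 o 0.671
```

play_rows:
  moves:
    - [[0, 0, 0], [0, 0, 0.01], 55]

```text
clock: 13.7
eef_pos: [529.9, 36.7, 57.1]
tcp_rot: [3.139, -0.002, 0.968]
contact_force: [5.3, 3.0, 3.3]
opening: 0.667
```

```bash
python3 s.py
```

```text
[529.9   36.74  57.09] [ 3.1385e+00 -2.0000e-03  9.6850e-01] F [5.3  2.97 3.26] M [ 0.547 -0.732  0.625] q6 0.6693 tau6 0.303 o 0.667
```

play_rows:
  moves:
    - [[0, 0, 0], [0, 0, 0], 55]
    - [[0, 0, 0], [0, 0, 0], 55]

```text
clock: 13.9
eef_pos: [529.9, 36.7, 57.1]
tcp_rot: [3.139, -0.002, 0.968]
contact_force: [4.5, 3.2, 3.6]
opening: 0.672
```

```bash
python3 s.py
```

```text
[529.87  36.71  57.07] [ 3.1387e+00 -2.0000e-03  9.6820e-01] F [4.5  3.21 3.64] M [ 0.536 -0.781  0.355] q6 0.6695 tau6 0.386 o 0.672
```

play_rows:
  moves:
    - [[0, 0, 0], [0, 0, 0.007], 55]
    - [[0, 0, 0], [0, 0, 0], 55]

```text
clock: 14.1
eef_pos: [529.9, 36.7, 57.0]
tcp_rot: [3.139, -0.002, 0.961]
contact_force: [5.1, 3.5, 3.2]
opening: 0.668
```

```bash
python3 s.py
```

```text
[529.85  36.71  57.05] [ 3.1386e+00 -1.9000e-03  9.6130e-01] F [5.13 3.47 3.2 ] M [ 0.51  -0.779  0.408] q6 0.6765 tau6 0.496 o 0.668
```

play_rows:
  moves:
    - [[0, 0, 0], [0, 0, 0], 55]
    - [[0, 0, 0], [0, 0, 0], 55]
    - [[0, 0, 0], [0, 0, 0], 55]

```text
clock: 14.4
eef_pos: [529.9, 36.7, 57.1]
tcp_rot: [3.139, -0.002, 0.961]
contact_force: [3.8, 3.5, 3.0]
opening: 0.668
```

```bash
python3 s.py
```

```text
[529.85  36.71  57.06] [ 3.1387e+00 -2.0000e-03  9.6120e-01] F [3.81 3.52 3.03] M [ 0.485 -0.784  0.428] q6 0.6764 tau6 0.417 o 0.668
```

play_rows:
  moves:
    - [[0, 0, 0], [0, 0, 0.008], 55]
    - [[0, 0, 0], [0, 0, 0], 55]

```text
clock: 14.6
eef_pos: [529.9, 36.7, 57.1]
tcp_rot: [3.139, -0.002, 0.953]
contact_force: [4.1, 3.7, 3.8]
opening: 0.671
```

```bash
python3 s.py
```

```text
[529.87  36.71  57.08] [ 3.1386e+00 -2.0000e-03  9.5330e-01] F [4.07 3.7  3.83] M [ 0.515 -0.747  0.459] q6 0.6845 tau6 0.509 o 0.671
```

play_rows:
  moves:
    - [[0, 0, 0], [0, 0, 0], 55]
    - [[0, 0, 0], [0, 0, 0], 55]

```text
clock: 14.8
eef_pos: [529.9, 36.7, 57.1]
tcp_rot: [3.139, -0.002, 0.953]
contact_force: [4.6, 3.5, 4.5]
opening: 0.667
```

```bash
python3 s.py
```

```text
[529.87  36.73  57.08] [ 3.1386e+00 -2.0000e-03  9.5340e-01] F [4.59 3.51 4.47] M [ 0.485 -0.822  0.408] q6 0.6844 tau6 0.43 o 0.667
```

The ring is nipped. The moment read about 0.62 N m while turning (friction included) and held steady at about 0.42 at rest. I'm releasing it and going to the cover.

play_rows:
  moves:
    - [[0, 0, 0], [0, 0, 0], 72]
    - [[0, 0, 0], [0, 0, 0], 80]
    - [[0, 0, 0], [0, 0, 0], 85]
    - [[0, 0, 0], [0, 0, 0], 85]

```text
clock: 15.2
eef_pos: [527.3, 36.4, 56.1]
tcp_rot: [-3.141, 0.001, 0.951]
contact_force: [-0.6, 0.3, -0.1]
opening: 0.849
```

```bash
python3 s.py
python3 - <<'E'
from h import *
s=sense();p=s['eef_pos'];y=s['tcp_rot'][2]
print(plan(p+[0,0,125],y,[521,-244.6,180],y-.6,12))
E
```

```text
[527.33  36.42  56.11] [-3.1406e+00  1.0000e-03  9.5100e-01] F [-0.55  0.25 -0.11] M [-0.037  0.003 -0.022] q6 0.6862 tau6 -0.008 o 0.849
(array([-1.529e-02,  1.821e-02,  9.000e-05]), np.float64(0.05))
```

play_rows:
  moves:
    - [[0, 0, -0.01], [0, 0, 0], 85]
    - [[0, 0, -0.025], [0, 0, 0], 85]
    - [[0, 0, -0.04], [0, 0, 0], 70]
    - [[0, 0, -0.05], [0, 0, 0], 60]
    - [[-0.0153, 0.0182, 0], [0, 0, 0.05], 60]
    - [[-0.0153, 0.0182, 0], [0, 0, 0.05], 60]
    - [[-0.0153, 0.0182, 0], [0, 0, 0.05], 60]
    - [[-0.0153, 0.0182, 0], [0, 0, 0.05], 60]
    - [[-0.0153, 0.0182, 0], [0, 0, 0.05], 60]
    - [[-0.0153, 0.0182, 0], [0, 0, 0.05], 60]
    - [[-0.0153, 0.0182, 0], [0, 0, 0.05], 60]
    - [[-0.0153, 0.0182, 0], [0, 0, 0.05], 60]
    - [[-0.0153, 0.0182, 0], [0, 0, 0.05], 60]
    - [[-0.0153, 0.0182, 0], [0, 0, 0.05], 60]
    - [[-0.0153, 0.0182, 0], [0, 0, 0.05], 60]
    - [[-0.0153, 0.0182, 0], [0, 0, 0.05], 60]
    - [[0, 0, 0], [0, 0, 0], 60]
    - [[0, 0, 0], [0, 0, 0], 60]
  squeeze: 20

```text
clock: 17.0
eef_pos: [521.3, -244.5, 181.8]
tcp_rot: [-3.141, -0.0, 0.35]
contact_force: [0.3, -0.4, 0.3]
opening: 0.6
```

```bash
python3 s.py
python3 - <<'E'
from h import *
d=snap('wrist','w4'); print(proj(d,[[520,-244.6,82],[520,-244.6,53]])*1.25)
cv2.imwrite('pics/w4b.png',cv2.resize(d['pixels'][:,:,::-1],(800,600)))
E
```

```text
[ 521.26 -244.49  181.83] [-3.1414e+00 -2.0000e-04  3.5030e-01] F [ 0.3  -0.43  0.26] M [-0.004 -0.018  0.004] q6 0.779 tau6 0.018 o 0.6
[[390.9081424  294.65000926]
 [391.08313385 281.88632241]]
```

View pics/w4b.png

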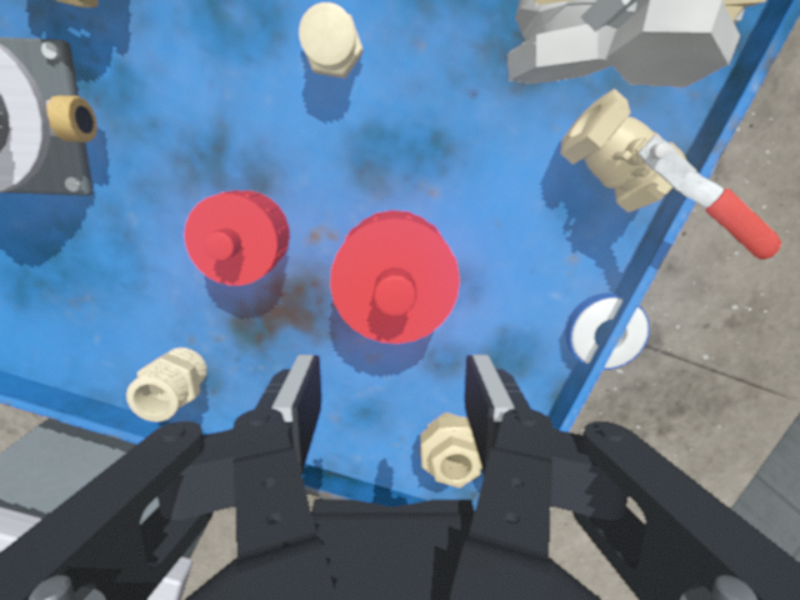

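Run:
```python
from h import *
d=load('w4'); print(pt(d,395.5/1.25,293.5/1.25,82),pt(d,395/1.25,277/1.25,53))
d=load('w1'); print(pt(d,396/1.25,300/1.25,86),pt(d,396/1.25,280/1.25,44))
```

```text
[ 521.58760469 -246.8858187    82.        ] [ 523.95518513 -245.85986991   53.        ]
[528.13135369  36.14628994  86.        ] [527.92200923  36.99059338  44.        ]
```

The wrist view shows the large cover's knob at (395,293), i.e. at about (522,-246.5). I'm correcting by 2 mm along the jaws and descending onto the knob.

play_rows:
  moves:
    - [[0, 0.002, 0.02], [0, 0, 0], 60]
    - [[0, 0, 0.03], [0, 0, 0], 60]
    - [[0, 0, 0.03], [0, 0, 0], 60]
    - [[0, 0, 0.02], [0, 0, 0], 60]
    - [[0, 0, 0.012], [0, 0, 0], 60]
    - [[0, 0, 0.006], [0, 0, 0], 60]
    - [[0, 0, 0.002], [0, 0, 0], 60]
    - [[0, 0, 0], [0, 0, 0], 60]

```text
clock: 17.85
eef_pos: [522.8, -246.2, 62.0]
tcp_rot: [3.141, -0.001, 0.351]
contact_force: [-1.2, -0.6, 0.3]
opening: 0.601
```

play_rows:
  moves:
    - [[0, 0, 0], [0, 0, 0], 45]
    - [[0, 0, 0], [0, 0, 0], 38]
    - [[0, 0, 0], [0, 0, 0], 34]
    - [[0, 0, 0], [0, 0, 0], 31]
    - [[0, 0, 0], [0, 0, 0], 28]
    - [[0, 0, 0], [0, 0, 0], 25]
    - [[0, 0, 0], [0, 0, 0], 25]
    - [[0, 0, 0], [0, 0, 0], 25]

```text
clock: 18.65
eef_pos: [522.2, -246.1, 61.7]
tcp_rot: [-3.141, -0.0, 0.351]
contact_force: [-0.9, 3.1, 5.9]
opening: 0.296
```

```bash
python3 s.py
```

```text
[ 522.19 -246.11   61.67] [-3.1413e+00 -1.0000e-04  3.5070e-01] F [-0.87  3.08  5.93] M [ 0.448  0.225 -0.024] q6 0.7767 tau6 -0.006 o 0.296
```

Knob gripped (25 mm). I'll open, turn about 90° and regrip, so the knob is centred on both axes.

play_rows:
  moves:
    - [[0, 0, 0], [0, 0, 0], 40]
    - [[0, 0, 0], [0, 0, 0], 52]
    - [[0, 0, 0], [0, 0, -0.1], 52]
    - [[0, 0, 0], [0, 0, -0.14], 52]
    - [[0, 0, 0], [0, 0, -0.14], 52]
    - [[0, 0, 0], [0, 0, -0.14], 52]
    - [[0, 0, 0], [0, 0, -0.14], 52]
    - [[0, 0, 0], [0, 0, -0.14], 52]
    - [[0, 0, 0], [0, 0, -0.14], 52]
    - [[0, 0, 0], [0, 0, -0.14], 52]
    - [[0, 0, 0], [0, 0, -0.14], 52]
    - [[0, 0, 0], [0, 0, -0.14], 52]
    - [[0, 0, 0], [0, 0, -0.14], 52]
    - [[0, 0, 0], [0, 0, 0], 52]
    - [[0, 0, 0], [0, 0, 0], 45]
    - [[0, 0, 0], [0, 0, 0], 38]
    - [[0, 0, 0], [0, 0, 0], 34]
    - [[0, 0, 0], [0, 0, 0], 30]
    - [[0, 0, 0], [0, 0, 0], 25]
    - [[0, 0, 0], [0, 0, 0], 25]
  squeeze: 35

```text
clock: 20.65
eef_pos: [522.0, -246.3, 61.4]
tcp_rot: [-3.141, -0.0, 1.85]
contact_force: [-1.0, -0.0, 0.8]
opening: 0.289
```

```bash
python3 s.py
```

```text
[ 522.05 -246.27   61.42] [-3.1414e+00 -1.0000e-04  1.8505e+00] F [-0.96 -0.01  0.84] M [-0.026  0.159 -0.027] q6 -0.7229 tau6 0.001 o 0.289
```

play_rows:
  moves:
    - [[0, 0, -0.003], [0, 0, 0], 25]
    - [[0, 0, -0.007], [0, 0, 0], 25]
    - [[0, 0, -0.015], [0, 0, 0], 25]
    - [[0, 0, -0.02], [0, 0, 0], 25]
    - [[0, 0, -0.02], [0, 0, 0], 25]
    - [[0, 0, -0.02], [0, 0, 0], 25]
    - [[0, 0, -0.02], [0, 0, 0], 25]
    - [[0, 0, -0.01], [0, 0, 0], 25]
    - [[0, 0, -0.005], [0, 0, 0], 25]
    - [[0, 0, 0], [0, 0, 0], 25]
    - [[0, 0, 0], [0, 0, 0], 25]

```text
clock: 21.75
eef_pos: [521.7, -246.0, 180.7]
tcp_rot: [-3.141, -0.001, 1.851]
contact_force: [-0.7, -0.9, -1.7]
opening: 0.291
```

```bash
python3 s.py
```

```text
[ 521.74 -246.04  180.73] [-3.1408e+00 -7.0000e-04  1.8508e+00] F [-0.69 -0.87 -1.73] M [0.013 0.052 0.009] q6 -0.7232 tau6 0.0 o 0.291
```

play_rows:
  moves:
    - [[0.005, 0.0016, 0], [0, 0, 0], 25]
    - [[0.01, 0.0032, 0], [0, 0, 0], 25]
    - [[0.015, 0.0048, 0], [0, 0, 0], 25]
    - [[0.015, 0.0048, 0], [0, 0, 0], 25]
    - [[0.015, 0.0048, 0], [0, 0, 0], 25]
    - [[0.015, 0.0048, 0], [0, 0, 0], 25]
    - [[0.015, 0.0048, 0], [0, 0, 0], 25]
    - [[0.015, 0.0048, 0], [0, 0, 0], 25]
    - [[0.015, 0.0048, 0], [0, 0, 0], 25]
    - [[0.015, 0.0048, 0], [0, 0, 0], 25]
    - [[0.015, 0.0048, 0], [0, 0, 0], 25]
    - [[0.015, 0.0048, 0], [0, 0, 0], 25]
    - [[0.015, 0.0048, 0], [0, 0, 0], 25]
    - [[0.015, 0.0048, 0], [0, 0, 0], 25]
    - [[0.015, 0.0048, 0], [0, 0, 0], 25]
    - [[0.015, 0.0048, 0], [0, 0, 0], 25]
    - [[0.015, 0.0048, 0], [0, 0, 0], 25]
    - [[0.015, 0.0048, 0], [0, 0, 0], 25]
    - [[0.01, 0.003, 0], [0, 0, 0], 25]
    - [[0.005, 0.001, 0], [0, 0, 0], 25]

```text
clock: 23.75
eef_pos: [529.9, 38.1, 181.4]
tcp_rot: [3.142, -0.0, 1.852]
contact_force: [1.0, 0.0, -1.2]
opening: 0.291
```

play_rows:
  moves:
    - [[0, 0, 0], [0, 0, 0], 25]
    - [[0, 0, 0], [0, 0, 0], 25]
    - [[0, 0, 0], [0, 0, 0], 25]

```text
clock: 24.05
eef_pos: [529.8, 36.4, 181.4]
tcp_rot: [-3.142, 0.0, 1.85]
contact_force: [0.2, -0.2, -1.7]
opening: 0.288
```

```bash
python3 s.py
python3 - <<'E'
from h import *
o=np.zeros((600,800,3),np.uint8)
for i,n in enumerate(('top','scene')):
    d=snap(n,n+'5'); c=proj(d,[[528,36.5,100]])[0].astype(int); h=150 if i else 150
    a=d['pixels'][c[1]-75:c[1]+75,c[0]-50:c[0]+50,::-1]; o[:,i*400:i*400+400]=cv2.resize(a,(400,600),interpolation=cv2.INTER_CUBIC); print(n,c)
cv2.imwrite('pics/p5.png',o)
E
```

```text
[529.84  36.41 181.38] [-3.1415e+00  2.0000e-04  1.8504e+00] F [ 0.2  -0.19 -1.68] M [-0.031  0.083 -0.083] q6 -0.2136 tau6 -0.001 o 0.288
top [268 236]
scene [297 198]
```

View pics/p5.png

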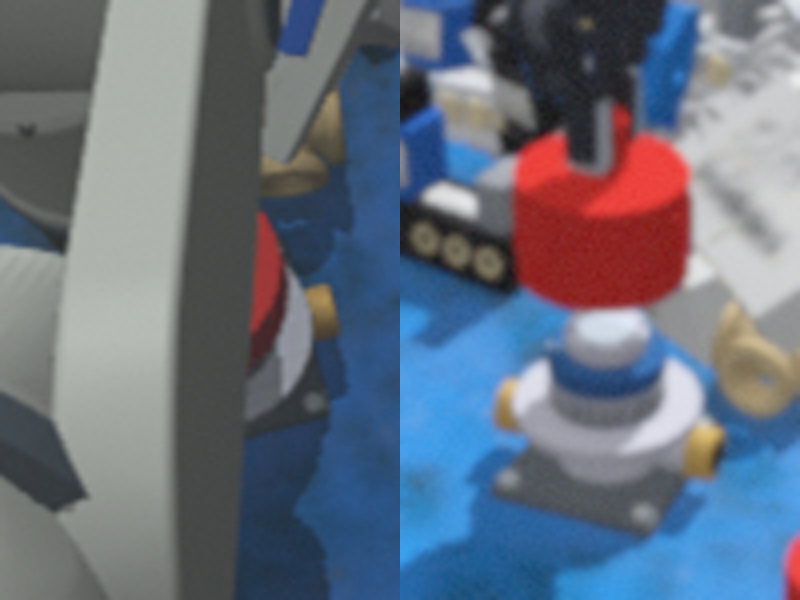

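Run:
```python
from h import *
d=load('scene5'); f=lambda u,v,z: pt(d,297-50+(u-400)/4-.4,198-75+v/4-.4,z)
print('cover top L/R edge mid',f(602,172,173),'rim low mid',f(601,262,120)); print('upper',f(607,330,86),'shoulder',f(609,404,44))
for P in ([528,36.5,44],[528,36.5,86],[530,36.5,173],[530,36.5,120]): 
    q=proj(d,[P])[0]; print(P,(q[0]+.4-247)*4+400,(q[1]+.4-123)*4)
```

```text
cover top L/R edge mid [528.11709611  37.2333301  173.        ] rim low mid [532.08228742  42.5728982  120.        ]
upper [527.29087217  35.0812307   86.        ] shoulder [524.52504008  32.10430255  44.        ]
[528, 36.5, 44] 607.0573013114858 397.7874258158207
[528, 36.5, 86] 605.8075536529186 328.39173347416636
[530, 36.5, 173] 605.8315293109674 171.04130218403452
[530, 36.5, 120] 607.4809735700055 267.9108439274953
```

The composite shows the cover level above the valve: rim centre (601,262), shoulder centre (609,404). They line up within about 1 mm sideways. Lowering.

play_rows:
  moves:
    - [[0, 0, 0.004], [0, 0, 0], 25]
    - [[0, 0, 0.008], [0, 0, 0], 25]
    - [[0, 0, 0.01], [0, 0, 0], 25]
    - [[0, 0, 0.01], [0, 0, 0], 25]
    - [[0, 0, 0.01], [0, 0, 0], 25]
    - [[0, 0, 0.01], [0, 0, 0], 25]
    - [[0, 0, 0.01], [0, 0, 0], 25]
    - [[0, 0, 0.006], [0, 0, 0], 25]
    - [[0, 0, 0.003], [0, 0, 0], 25]
    - [[0, 0, 0], [0, 0, 0], 25]
    - [[0, 0, 0], [0, 0, 0], 25]

```text
clock: 25.25
eef_pos: [530.1, 36.9, 110.6]
tcp_rot: [3.141, 0.0, 1.851]
contact_force: [-0.1, 1.0, -0.4]
opening: 0.287
```

```bash
python3 s.py
python3 - <<'E'
from h import *
o=np.zeros((600,800,3),np.uint8)
d=snap('scene','scene6'); c=proj(d,[[528,36.5,60]])[0].astype(int); print(c)
o[:,:400]=cv2.resize(d['pixels'][c[1]-60:c[1]+60,c[0]-40:c[0]+40,::-1],(400,600),interpolation=cv2.INTER_CUBIC)
d=snap('wrist','wrist6'); print(proj(d,[[528,36.5,44]]))
o[:300,400:]=cv2.resize(d['pixels'][:,:,::-1],(400,300))
d=snap('top','top6'); c=proj(d,[[528,36.5,60]])[0].astype(int)
o[300:,400:]=cv2.resize(d['pixels'][c[1]-30:c[1]+30,c[0]-40:c[0]+40,::-1],(400,300),interpolation=cv2.INTER_CUBIC)
cv2.imwrite('pics/p6.png',o)
E
```

```text
[530.11  36.91 110.65] [3.1411e+00 1.0000e-04 1.8508e+00] F [-0.12  1.   -0.38] M [-0.001  0.009  0.03 ] q6 -0.2133 tau6 -0.0 o 0.287
[298 215]
[[312.13760617 249.30239971]]
```

View pics/p6.png

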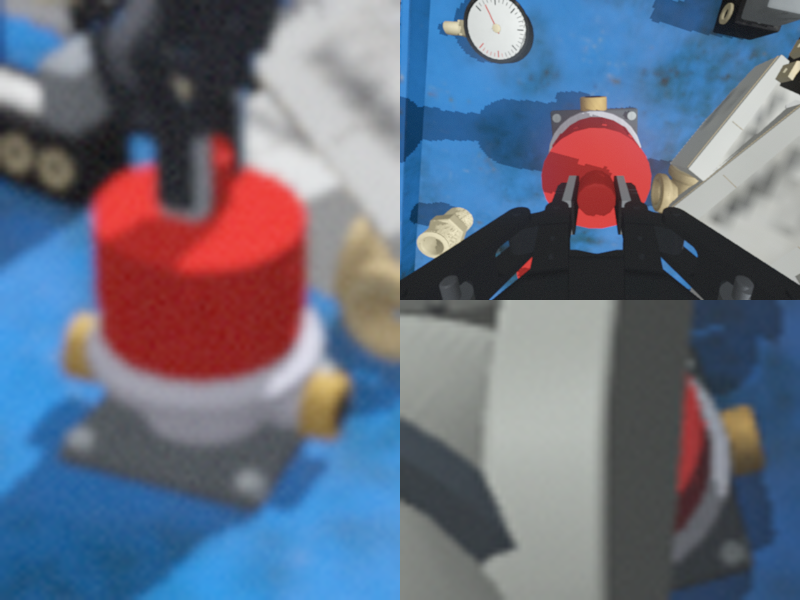

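Run:
```python
from h import *
d=load('top6'); px=d['pixels']
for x in (520,528,536):
    u0,v0=proj(d,[[x,5,46]])[0]; v=int(round(v0))
    r=range(int(u0)-16,int(u0)+16)
    print(x,v,[(u,*map(int,px[v,u])) for u in r if proj(d,[[x,36.5,46]])[0][0]<u])
    print([round(pt(d,u,v,44)[1],1) for u in r][::4])
```

```text
520 247 [(272, 72, 74, 73), (273, 71, 73, 71), (274, 70, 73, 71), (275, 71, 73, 71), (276, 70, 73, 71), (277, 72, 74, 72), (278, 71, 73, 72), (279, 71, 75, 73), (280, 70, 74, 72), (281, 71, 73, 72), (282, 71, 73, 72), (283, 68, 71, 71), (284, 71, 72, 70), (285, 106, 67, 66), (286, 137, 57, 57), (287, 118, 46, 47), (288, 82, 41, 44), (289, 74, 40, 43), (290, 68, 43, 45), (291, 79, 70, 75), (292, 100, 103, 109), (293, 127, 131, 139), (294, 142, 146, 154), (295, 116, 120, 127), (296, 56, 65, 80), (297, 43, 61, 89), (298, 43, 62, 91), (299, 44, 61, 90), (300, 42, 60, 87), (301, 42, 61, 88)]
[np.float64(39.1), np.float64(31.2), np.float64(23.2), np.float64(15.2), np.float64(7.2), np.float64(-0.8), np.float64(-8.8), np.float64(-16.8)]
528 243 [(272, 73, 75, 74), (273, 71, 73, 72), (274, 71, 74, 72), (275, 72, 74, 73), (276, 71, 74, 72), (277, 72, 74, 73), (278, 70, 74, 71), (279, 70, 74, 72), (280, 70, 72, 71), (281, 72, 74, 73), (282, 71, 74, 72), (283, 69, 73, 71), (284, 71, 73, 72), (285, 94, 68, 67), (286, 134, 58, 58), (287, 156, 56, 56), (288, 147, 53, 55), (289, 112, 45, 46), (290, 
[... 469 characters left out ...]
, 71, 73, 72), (276, 72, 73, 73), (277, 71, 74, 72), (278, 71, 73, 72), (279, 71, 73, 73), (280, 72, 74, 73), (281, 70, 73, 71), (282, 70, 74, 72), (283, 69, 73, 71), (284, 68, 71, 71), (285, 83, 71, 70), (286, 125, 62, 62), (287, 156, 57, 57), (288, 157, 57, 58), (289, 145, 53, 53), (290, 111, 44, 46), (291, 77, 54, 58), (292, 112, 111, 117), (293, 143, 147, 156), (294, 143, 147, 157), (295, 129, 128, 130), (296, 119, 103, 77), (297, 129, 108, 70), (298, 130, 110, 72), (299, 130, 110, 71), (300, 129, 109, 71), (301, 111, 98, 77), (302, 67, 80, 95)]
[np.float64(38.2), np.float64(30.2), np.float64(22.2), np.float64(14.2), np.float64(6.1), np.float64(-1.9), np.float64(-9.9), np.float64(-18.0)]
```

play_rows:
  moves:
    - [[-0.0012, -0.0003, 0], [0, 0, 0], 25]
    - [[-0.0012, -0.0004, 0], [0, 0, 0], 25]
    - [[0, 0, 0], [0, 0, 0], 25]
    - [[0, 0, 0], [0, 0, 0], 25]

```text
clock: 25.8
eef_pos: [529.8, 34.3, 110.4]
tcp_rot: [3.142, 0.0, 1.851]
contact_force: [-0.5, 0.1, -1.3]
opening: 0.289
```

```bash
python3 s.py
python3 - <<'E'
from h import *
t=snap('top','top7'); px=t['pixels'].astype(int)
for x in (520,528,536):
    v=int(round(proj(t,[[x,5,46]])[0][1])); print(v,[(u,*px[v,u]) for u in range(287,300)])
o=np.zeros((600,800,3),np.uint8)
d=snap('scene','scene7'); c=proj(d,[[528,36.5,75]])[0].astype(int); print(c)
a=d['pixels'][c[1]-30:c[1]+40,c[0]-40:c[0]+40,::-1]; o[:,:400]=cv2.resize(a,(400,350),interpolation=cv2.INTER_CUBIC)[:,:].repeat(1,0) if False else cv2.copyMakeBorder(cv2.resize(a,(400,350),interpolation=cv2.INTER_CUBIC),0,250,0,0,cv2.BORDER_CONSTANT)
d=snap('wrist','wrist7'); o[:400,400:]=cv2.resize(d['pixels'][130:380,200:450,::-1],(400,400),interpolation=cv2.INTER_CUBIC)
cv2.imwrite('pics/p7.png',o)
E
```

```text
[529.85  34.33 110.44] [3.1415 0.     1.8507] F [-0.51  0.08 -1.34] M [-0.04  -0.074  0.012] q6 -0.218 tau6 -0.007 o 0.289
247 [(287, np.int64(101), np.int64(68), np.int64(67)), (288, np.int64(116), np.int64(54), np.int64(54)), (289, np.int64(99), np.int64(45), np.int64(46)), (290, np.int64(78), np.int64(40), np.int64(43)), (291, np.int64(66), np.int64(40), np.int64(45)), (292, np.int64(79), np.int64(65), np.int64(69)), (293, np.int64(115), np.int64(115), np.int64(121)), (294, np.int64(129), np.int64(133), np.int64(141)), (295, np.int64(93), np.int64(96), np.int64(103)), (296, np.int64(50), np.int64(60), np.int64(75)), (297, np.int64(43), np.int64(61), np.int64(90)), (298, np.int64(44), np.int64(63), np.int64(92)), (299, np.int64(47), np.int64(65), np.int64(92))]
243 [(287, np.int64(83), np.int64(70), np.int64(69)), (288, np.int64(127), np.int64(64), np.int64(63)), (289, np.int64(154), np.int64(55), np.int64(57)), (290, np.int64(130), np.int64(50), np.int64(51)), (291, np.int64(75), np.int64(39), np.int64(41)), (292, np.int64(72), np.int64(53), np.int64(55)), (293, np.int64(113), np.
[... 299 characters left out ...]
np.int64(70), np.int64(53))]
239 [(287, np.int64(74), np.int64(73), np.int64(73)), (288, np.int64(120), np.int64(67), np.int64(67)), (289, np.int64(156), np.int64(58), np.int64(57)), (290, np.int64(155), np.int64(55), np.int64(56)), (291, np.int64(127), np.int64(47), np.int64(49)), (292, np.int64(75), np.int64(45), np.int64(48)), (293, np.int64(102), np.int64(94), np.int64(101)), (294, np.int64(136), np.int64(136), np.int64(145)), (295, np.int64(128), np.int64(126), np.int64(128)), (296, np.int64(119), np.int64(102), np.int64(76)), (297, np.int64(129), np.int64(109), np.int64(72)), (298, np.int64(129), np.int64(109), np.int64(71)), (299, np.int64(129), np.int64(110), np.int64(72))]
[298 209]
```

View pics/p7.png

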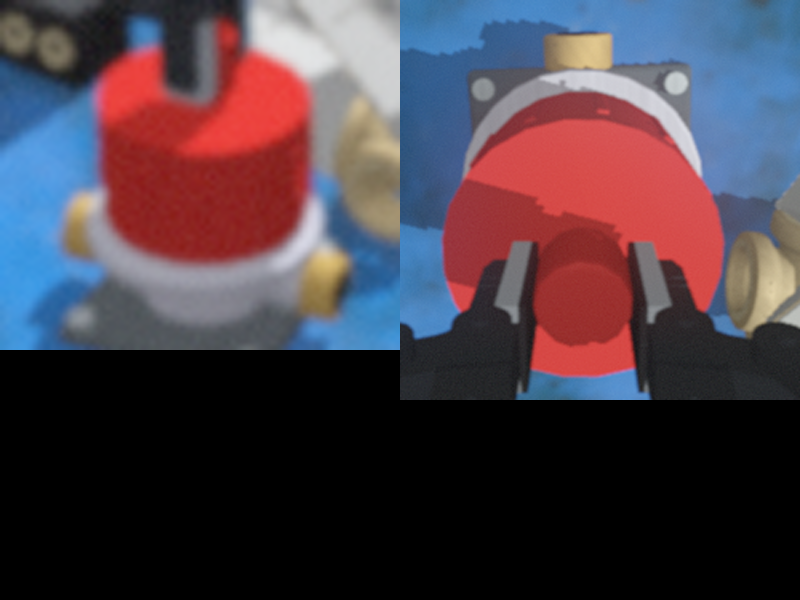

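Run:
```python
from h import *
d=load('wrist7'); f=lambda u,v,z: pt(d,200+(u-400)/1.6-.2,130+v/1.6-.2,z)
t=np.array([np.cos(1.8507),np.sin(1.8507)]); y=np.array([t[1],-t[0]])
for n,P in (('sh top',f(583,69,44)),('rim top',f(585,92,49)),('disc top',f(583,118,102)),('disc bot',f(583,377,102)),('disc L',f(443,247,102)),('disc R',f(723,247,102)),('shL',f(468,165,44)),('shR',f(702,170,44))):
    print(n,P.round(1),'tx',round(t@P[:2],1),'ty',round(y@P[:2],1))
```

```text
sh top [515.4  80.9  44. ] tx -64.6 ty 517.7
rim top [518.3  73.6  49. ] tx -72.5 ty 518.4
disc top [517.3  74.2 102. ] tx -71.6 ty 517.7
disc bot [540.8  -7.2 102. ] tx -156.3 ty 517.8
disc L [488.  25. 102.] tx -110.8 ty 475.9
disc R [568.3  48.2 102. ] tx -110.7 ty 559.5
shL [482.2  32.4  44. ] tx -102.1 ty 472.4
shR [571.6  56.   44. ] tx -104.1 ty 564.8
```

The scene view has cover and shoulder centred at 205 and 206. The wrist view puts the cover about 1.5 mm toward -y of the valve, the top view about 1 mm toward +y, so it's centred within measuring error. Lowering gently.

play_rows:
  moves:
    - [[0.0002, 0.0004, 0.001], [0, 0, 0], 25]
    - [[0, 0, 0.001], [0, 0, 0], 25]
    - [[0, 0, 0.001], [0, 0, 0], 25]
    - [[0, 0, 0.001], [0, 0, 0], 25]
    - [[0, 0, 0], [0, 0, 0], 25]

```text
clock: 26.45
eef_pos: [530.0, 34.7, 106.2]
tcp_rot: [-3.141, -0.0, 1.851]
contact_force: [-0.1, -0.9, -1.6]
opening: 0.287
```

play_rows:
  moves:
    - [[0, 0, 0.0005], [0, 0, 0], 25]
    - [[0, 0, 0.0005], [0, 0, 0], 25]
    - [[0, 0, 0], [0, 0, 0], 25]

```text
clock: 26.75
eef_pos: [530.2, 34.7, 105.4]
tcp_rot: [-3.142, 0.0, 1.851]
contact_force: [-0.7, -0.1, -0.5]
opening: 0.287
```

play_rows:
  moves:
    - [[0, 0, 0.0005], [0, 0, 0], 25]
    - [[0, 0, 0.0003], [0, 0, 0], 25]
    - [[0, 0, 0], [0, 0, 0], 25]

```text
clock: 27.05
eef_pos: [530.1, 34.6, 105.3]
tcp_rot: [3.142, 0.0, 1.851]
contact_force: [-4.0, -0.5, 8.4]
opening: 0.292
```

```bash
python3 s.py
```

```text
[530.13  34.61 105.29] [3.1416e+00 1.0000e-04 1.8508e+00] F [-3.96 -0.52  8.42] M [-0.11   0.504 -0.006] q6 -0.2175 tau6 0.007 o 0.292
```

The rim meets the shoulder at TCP 105.3 (expected 105.4). Releasing and rising.

play_rows:
  moves:
    - [[0, 0, -0.0004], [0, 0, 0], 25]
    - [[0, 0, 0], [0, 0, 0], 32]
    - [[0, 0, 0], [0, 0, 0], 40]
    - [[0, 0, 0], [0, 0, 0], 55]
    - [[0, 0, 0], [0, 0, 0], 60]
    - [[0, 0, -0.005], [0, 0, 0], 60]
    - [[0, 0, -0.01], [0, 0, 0], 60]
    - [[0, 0, -0.02], [0, 0, 0], 60]
    - [[0, 0, -0.03], [0, 0, 0], 60]
    - [[0, 0, -0.03], [0, 0, 0], 60]
    - [[0, 0, -0.03], [0, 0, 0], 60]
    - [[0, 0, 0], [0, 0, 0], 60]
    - [[0, 0, 0], [0, 0, 0], 60]

```text
clock: 28.35
eef_pos: [530.5, 34.7, 231.1]
tcp_rot: [3.139, 0.0, 1.851]
contact_force: [-0.5, -0.3, -0.8]
opening: 0.599
```

```bash
python3 s.py
python3 - <<'E'
from h import *
o=np.zeros((600,800,3),np.uint8)
d=snap('scene','scene8'); c=proj(d,[[528,36.5,75]])[0].astype(int)
o[:350,:400]=cv2.resize(d['pixels'][c[1]-30:c[1]+40,c[0]-40:c[0]+40,::-1],(400,350),interpolation=cv2.INTER_CUBIC)
d=snap('wrist','wrist8'); o[:600,400:]=cv2.resize(d['pixels'][120:360,240:400,::-1],(400,600),interpolation=cv2.INTER_CUBIC)
d=snap('top','top8'); o[350:,:400]=cv2.resize(d['pixels'][160:360,140:460,::-1],(400,250))
cv2.imwrite('pics/p8.png',o)
E
```

```text
[530.54  34.72 231.13] [3.1395e+00 5.0000e-04 1.8508e+00] F [-0.48 -0.29 -0.77] M [ 0.019 -0.011 -0.002] q6 -0.2175 tau6 -0.0 o 0.599
```

View pics/p8.png

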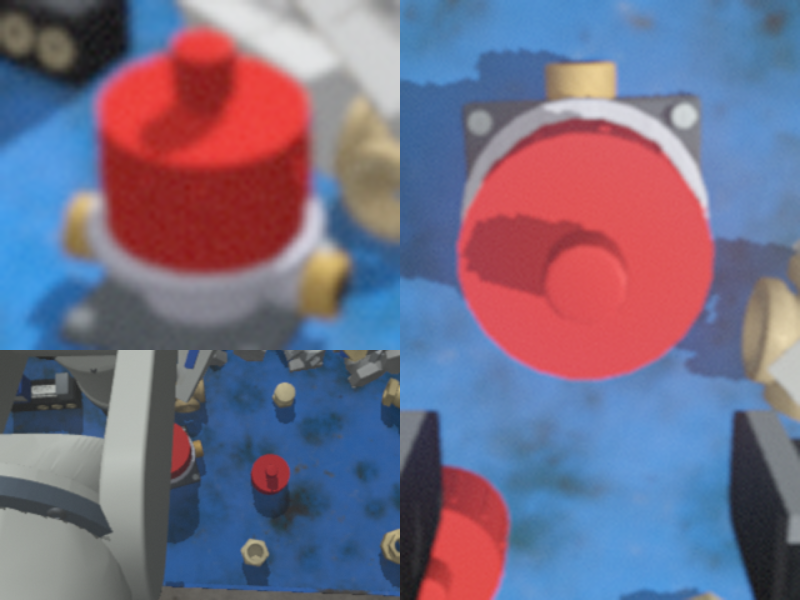

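Run:
```python
from h import *
d=load('wrist8'); f=lambda u,v,z: pt(d,240+(u-400)/2.5-.3,120+v/2.5-.3,z)
t=np.array([np.cos(1.8507),np.sin(1.8507)]); y=np.array([t[1],-t[0]])
g=lambda *a:(round(t@f(*a)[:2],1),round(y@f(*a)[:2],1))
print('sh top',g(586,99,44),'L',g(463,200,44),'R',g(708,205,44))
print('disc top',g(585,131,97),'bot',g(585,380,97),'L',g(458,253,97),'R',g(713,253,97),'knob',g(586,285,126),'rimtop',g(586,119,44))
```

```text
sh top (np.float64(-65.1), np.float64(517.9)) L (np.float64(-103.2), np.float64(470.5)) R (np.float64(-105.1), np.float64(565.0))
disc top (np.float64(-71.1), np.float64(517.5)) bot (np.float64(-155.9), np.float64(517.6)) L (np.float64(-110.9), np.float64(475.8)) R (np.float64(-110.8), np.float64(559.7)) knob (np.float64(-113.3), np.float64(517.9)) rimtop (np.float64(-72.4), np.float64(517.9))
```

```bash
python3 -c "
from rig import *
print(sign_off())"
```

```text
the job is handed in; nothing more can be done
None
```

The job is handed in after about 29 s of the 70 s. The blue ring is shut against its stop, and the red cover stands on the valve's shoulder with the gripper clear.

**Ring:** I turned it clockwise about 1.25 rad with the fingertips only. The pads crept a little near the end, so I raised the grip from 30 to 80 N.
- **Highest moment:** one reading was 0.62 N m while turning, friction included, which puts about 0.5 N m on the stop.
- **Held moment:** the last readings at rest were about 0.42 N m over 0.4 s. With friction uncertain by 0.1 N m either way, the stop carried about 0.3 to 0.5 N m, so the low end only just meets the 0.3 needed.
- **Overtightening:** no reading came near 0.8 N m, but I only had readings between moves, not during them.

**Fixed rings:** the bench touch put the fingertips about 3 mm above the grey ring. I had no separate contact reading for either fixed ring.

**Cover:** I took the larger one by its knob, gripping it twice at right angles to centre it, and set it down with about 8 N.
- **Height:** the rim met the shoulder at the expected height, and the cover looks level in the scene view.
- **Centring:** the last wrist picture puts the cover's top disc within about 0.5 mm of the shoulder's centre. The rim edge in the same picture suggests up to about 2 mm.
- **Disagreement:** before the final lowering the wrist and top views differed by 1 to 2.5 mm in y, so I placed it between them.

**Small parts:** I moved nothing else.

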